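# Hold a spring clip open around the tray card

## Task

Squeeze the handles of the blue and orange spring clip, pull it up out of its snap-in dock, and hold it gaping around the middle of the tray card's top edge (at the green mark), so that I can slip the count sheet in: the edge well inside between the two jaws, neither jaw touching the card. Finish still holding the clip squeezed open there; do not let go. Do not shift or tip the card stand, and leave the gallipot, the jar and the glove box where they are.

Things in the scene. Friction and masses are not known exactly. Their poses are not given: they have to be found in the camera images.
- clip_grip (a point): Half-way up the spring clip's two orange handles, mid-way between them, 34 mm above its pivot; clip axes. The handles face +x and -x: squeeze them together along x, from above. At rest they splay upward: 52 mm over their outsides here, 61 mm at the tops (up to 19 mm higher); fully squeezed they are parallel, 28 mm apart. Can be gripped from 14 mm below this point up.
- clip: Blue spring clip, about 98 mm tall, 28 mm wide along y, 70 g, upright in the dock, jaws down. Origin: centre of its pivot bar (dark steel, 10 mm square, 54 mm long along y, round ends); z up, x the way the jaws open. Two halves turn about the bar.
- jaw (a joint): Opening angle of one half of the clip; the other turns equally. 0 shut, 0.30 rad fully squeezed, at a stop. The spring needs about 5 N from each finger at clip_grip to start and 10 to 15 N to squeeze fully; a grip of about 25 N holds it open and also carries the pull out of the dock. The handles rise about 5 mm as they are squeezed. Let go, it snaps shut.
- clip_mouth (a point): Mid-way between the clip's jaw tips, 38 mm below the pivot, 72 mm below clip_grip; clip axes. The tips are 10 mm tall, 26 mm wide along y, and end 4 mm below this point when shut, 0 to 2 mm below when open. Fully squeezed, the gap between them is 24 mm. The pivot bar's underside is 33 mm above this point.
- dock: Fixed dock, grey and white, 70 x 108 mm; origin at the centre of its underside, z up. White posts at y = +/-20 mm carry the clip's pivot bar (along y) 56 mm above the table; the jaws hang between them with room to open. The grey blocks at y = +/-44 mm rise 14 mm above the bar's centre.
- dock_seat (a point): Centre of the pivot bar when the clip is docked, dock axes. Two sprung steel balls at y = +/-29 mm snap over the bar's ends: drawing the clip straight up takes about 9 N over the first 8 mm, then it is free. The dock does not move.
- card_edge (a point): Middle of the top edge of the upright white tray card, at a green mark; the edge is 115 mm above the table. The card is 3 mm thick (along this point's x), 100 mm wide along y, and z is up; it stands in a dark steel foot 60 x 120 mm, 16 mm tall.
- card_stand: The card with its foot, 0.9 kg, loose on the table; origin at the centre of the foot's underside, axes as for card_edge.
- gallipot: Bystander: steel bowl, 60 mm across, 40 mm tall; origin at the centre of its underside.
- swab_jar: Bystander: amber jar, 52 mm across, 65 mm tall; origin at the centre of its underside.
- glove_box: Bystander: white and purple carton, 100 x 200 mm, 75 mm tall; origin at the centre of its underside.
Things that resemble listed ones, but are neither listed nor needed, are in the scene too. There is more than one size of the card_stand; the job needs the middle-sized.

How it is judged (in metres and radians):
On the way:
1. the clip, held in the fingers, is drawn clear out of the dock (distance between clip_grip and dock above 0.13 m and contact force between the fingers and clip above 2 N and contact force between clip and dock below 0.3 N), for 0.1 s.
At the end, for the whole second after the job is handed in: Fingers hold the clip open (jaw over 0.2 rad), still; clip_mouth 8 mm or more below the card edge, within 9 mm of its plane, 30 mm of its middle; in line within 0.3 rad, upright within 0.35; clip touches neither card nor dock; stand upright, it and bystanders within 20 mm of their starts (value of joint jaw above 0.2 rad and contact force between the fingers and clip above 2 N and z of clip_mouth in the frame of card_edge below -0.008 m and x of clip_mouth in the frame of card_edge between -0.009 and 0.009 m and y of clip_mouth in the frame of card_edge between -0.03 and 0.03 m and angle between the y axis of clip_mouth and the y axis of card_edge, either way round below 0.3 rad and angle between clip_mouth's own z axis and vertical below 0.35 rad and contact force between clip and card_stand below 0.3 N and contact force between clip and dock below 0.3 N and angle between card_stand's own z axis and vertical below 0.1 rad and distance of each of card_stand, gallipot, swab_jar, glove_box from where it was at the start of the episode below 0.02 m and linear speed of clip below 0.03 m/s); the arm keeps its last pose, push and grip.
It fails at once if a bystander is knocked away (over 30 mm) (distance of any of gallipot, swab_jar, glove_box from where it was at the start of the episode above 0.03 m).
It fails at once if the card stand is tipped (over 0.3 rad) or shoved (over 30 mm) (angle between card_stand's own z axis and vertical above 0.3 rad or distance of card_stand from where it was at the start of the episode above 0.03 m).
It also fails if it takes over 40 s, if anything falls off the work surface, if the arm or the gripper's body presses on something with over 40 N, if the wrist force passes 120 N, or if a joint passes its speed limit or range.

## Robot

A 6-joint arm with a two-finger parallel gripper is mounted at the origin on the work surface. World frame = base frame: x ahead of the robot, y to its left, z up, the work surface at z = 0. Lengths are in mm, angles in rad, forces in N, time in s.
With the tool pointing down it reaches from about 350 to 925 mm from the base axis. Payload 6.4 kg.
Tool frame: the origin (TCP) lies midway between the tips of the shut fingers; the grasp point (between the pads) lies 19 mm behind it; z points along the fingers, y is the direction in which the jaws open and shut (so a half turn about z gives the same grasp; the last joint's range is limited). The gripper opens to 94 mm and grips with 3 to 60 N. Pads are 16 mm wide; open, the fingers measure 119 mm over their backs; the gripper's body (75 mm by 177 mm) begins 78 mm behind the grasp point.
Start: joints at [-1.361, 0.245, 1.558, -0, 1.339, -0.174], TCP at [243.396, -602.721, 205.455] pointing down, gripper open.
Joint ranges: [-3.13, 3.13], [-1.02, 2.26], [0.13, 2.54], [-0.95, 4.09], [0.21, 2.88], [-2.74, 2.74]. Speed limits (rad/s): [2.57, 2.57, 3.14, 3.14, 3.14, 3.14].

## Interface

Orientations are given as [roll, pitch, yaw] about the fixed x, y, z axes, in that order (R = Rz(yaw) Ry(pitch) Rx(roll)).
In Python, from bench import read_state, cams, sign_off gives the robot as it stands. The module is installed in compiled form; this text tells all that it offers.
- The arm moves only by the tool arm_command, never from a script. Its argument "rows" is a list of rows, each an object of numbers: "dx", "dy", "dz": the shift along the world's x, y, z in mm; "rx", "ry", "rz": the turn, a rotation vector about the world's x, y, z in degrees; "claw": the finger opening in mm, from 0 to 94. In form: [{"dx": .., "dy": .., "dz": .., "rx": .., "ry": .., "rz": .., "claw": ..}, ...]. A call has 1 to 12 rows; each row shifts and turns the pose as measured when the row begins; what a row does not reach is not made up. A row lasts 1/10 s, in which the tool goes at most 50 mm and 8.59 degrees, less where a joint would pass 70% of its speed; a pose out of reach is approached as far as the arm can. A call with a gripper value outside its range is refused whole. The fingers move at their own pace and stop on an object; "force" is the grip in N (left out, the last holds). Time passes only in rows, so rows that do not move let the fingers close. It gives the time, the measured TCP pose, the force and the opening at its end, in the units of the state.
- read_state(): the state, without advancing time (a new reading comes with each control period).
- cams.camera(name): name is "scene" or "top" or "wrist"; returns a dict with "image" (480x640x3 uint8, red, green, blue), "range_z" (480x640 float32, mm along the optical axis (not along the pixel's ray), 0 where there is no reading), "fx", "fy", "cx", "cy" (pixels), "pose" (4x4, takes a point from camera to world coordinates); the wrist camera has in their place "hand_eye" (4x4, takes a point from camera to tool coordinates, whose origin is the TCP and whose axes are the flange's). Camera axes: x right, y up, looking along -z (the intrinsics and any distortion apply to the point x, -y, -z); pixel columns grow to the right and rows downward; lengths in mm; the calibration is good to about 2 mm. A picture is of the moment at which its call begins: read the wrist's pose just before it.
- sign_off(): hands the job in, once; it reports no verdict.
The state is a dict: "clock": time; "joint_pos": joint angles; "joint_vel": joint speeds; "effort": joint torques, N m; "eef_pos": TCP position; "orientation": TCP orientation; "wrist_force": force on the tool from outside, world axes, zero at the start; "ft_torque": the same for the moment, N m; "gripper_width": opening from 0.0 (shut) to 1.0 (fully open).
Only numpy, scipy, OpenCV 4.12 (cv2) and the standard library are available. Lean on these libraries where they do the work, as an engineer would, in place of code of your own. Each camera call takes 0.05 s, during which the arm holds its last target. There are 200 camera calls.

## Working session

There is one attempt and no reset: what is moved stays moved. The work goes in short steps, Python scripts to look and compute and a tool call to move; the robot and the scene stay as the last step left them, time stands still between calls to the robot, and variables do not carry over. Pictures are saved under pics/ and viewed, about 8 in all and at most 12, crops included, and the job is handed in when it is done.

Besides the shell and the picture viewer there is one more tool, called after "Request:" as name(argument=value, ...), one argument or row to a line, values as JSON. arm_command: Moves the arm, as the interface text tells. Its arguments: {"type":"object","properties":{"rows":{"type":"array"},"force":{"type":"number"}},"required":["rows"]}

```bash
mkdir -p pics; cat > h.py <<'E'
import numpy as np, cv2
from bench import read_state, cams, sign_off
from scipy.spatial.transform import Rotation as R
def grab(n):
    s=read_state(); c=cams.camera(n)
    if n=="wrist":
        T=np.eye(4);T[:3,:3]=R.from_euler('xyz',s["orientation"]).as_matrix();T[:3,3]=s["eef_pos"]
        c["pose"]=T@c["hand_eye"]
    np.savez(f"{n}.npz",**{k:c[k] for k in("image","range_z","fx","fy","cx","cy","pose")})
    return c
def cloud(c):
    z=c["range_z"].astype(float);v,u=np.mgrid[:480,:640]
    P=np.stack([(u-c["cx"])/c["fx"]*z,-(v-c["cy"])/c["fy"]*z,-z],-1)
    W=P@c["pose"][:3,:3].T+c["pose"][:3,3]; W[z<=0]=np.nan
    return W
def save(c,n,box=None,k=1):
    im=c["image"][:,:,::-1]
    if box: x0,y0,x1,y1=box; im=im[y0:y1,x0:x1]
    cv2.imwrite(f"pics/{n}.png",cv2.resize(im,None,fx=k,fy=k,interpolation=cv2.INTER_CUBIC))
E
python3 - <<'E'
from h import *
s=read_state();print(s["eef_pos"],s["orientation"],s["gripper_width"])
for n in("top","scene"):
    c=grab(n);save(c,n);print(n,c["pose"].round(2).tolist(),c["fx"],[k for k in c])
E
```

```text
[ 243.26749653 -602.1305868   204.38004419] [-3.13974148e+00 -3.39161792e-04  3.83813706e-01] 0.997039710179379
top [[0.02, 1.0, -0.07, 484.48], [-1.0, 0.02, 0.03, 26.2], [0.04, 0.07, 1.0, 899.98], [0.0, 0.0, 0.0, 1.0]] 468.6431087751636 ['image', 'range_z', 'fx', 'fy', 'cx', 'cy', 'pose']
scene [[-0.32, -0.54, 0.77, 1200.34], [0.95, -0.17, 0.28, 257.71], [-0.02, 0.82, 0.57, 567.09], [0.0, 0.0, 0.0, 1.0]] 519.9636866438335 ['image', 'range_z', 'fx', 'fy', 'cx', 'cy', 'pose']
```

View pics/top.png

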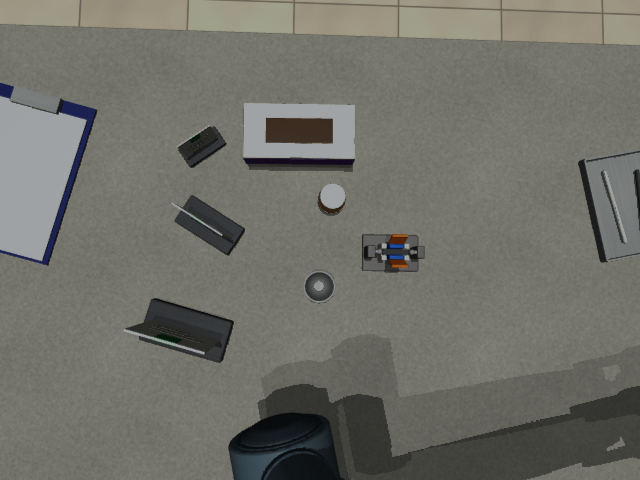

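View pics/scene.png

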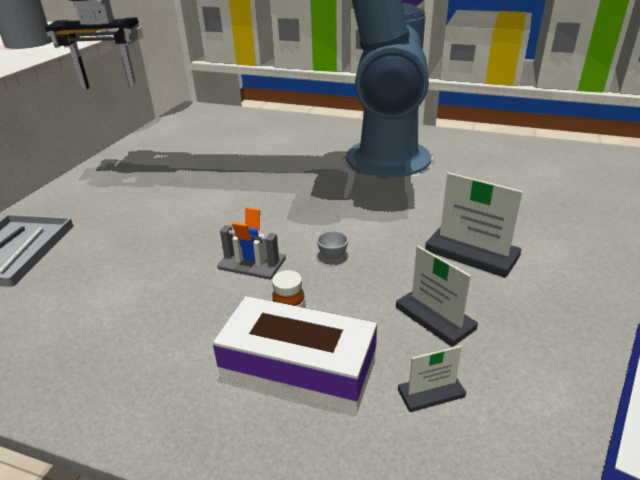

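Candidates for the card stand are at top-image pixels (202,146) small, (210,225) middle and (185,330) large. In the scene image they are (433,375), (440,290) and (475,225). I choose the middle one. There is only one clip in its dock, at top (391,252), scene (250,240). The gallipot is at top (319,287), the jar at (332,198) and the box at (299,133).

```bash
python3 - <<'E'
from h import *
top=dict(np.load("top.npz"));sc=dict(np.load("scene.npz"))
for n,c in(("top",top),("scene",sc)):
    W=cloud(c);Z=W[...,2];im=c["image"].astype(int)
    def rep(nm,m):
        p=W[m]; 
        if len(p)<5: print(n,nm,len(p));return
        r=cv2.minAreaRect(p[:,:2].astype(np.float32));print(n,nm,len(p),"mean",p.mean(0).round(1),"zmax",p[:,2].max().round(1),"rect",np.round(r[0],1),np.round(r[1],1),round(r[2],1))
    # table level
    tb=W[(abs(Z)<12)];print(n,"table med z",np.median(tb[:,2]).round(2))
    boxes={"top":dict(small=(172,120,232,170),mid=(165,190,250,260),large=(118,290,240,365),dock=(355,225,430,280),pot=(300,265,340,305),jar=(312,180,352,220),box=(238,98,362,170)),
     "scene":dict(small=(395,343,470,410),mid=(394,245,480,342),large=(424,172,525,272),dock=(215,200,288,278))}[n]
    for k,(x0,y0,x1,y1) in boxes.items():
        b=np.zeros(Z.shape,bool);b[y0:y1,x0:x1]=1
        rep(k+" z>6",b&(Z>6))
        if k in("small","mid","large"):
            zm=np.nanmax(np.where(b,Z,np.nan)); rep(k+" card",b&(Z>35));rep(k+" edge",b&(Z>zm-8))
            r,g,bl=im[...,0],im[...,1],im[...,2];rep(k+" green",b&(g>r+40)&(g>bl+40))
            rep(k+" foot",b&(Z>10)&(Z<20))
        if k=="dock":
            r,g,bl=im[...,0],im[...,1],im[...,2]
            rep("orange",b&(r>bl+80)&(r>120)&(Z>60));rep("blue",b&(bl>r+80));rep("plate",b&(Z>4)&(Z<20)); rep("greyblock",b&(Z>60)&(abs(r-bl)<20))
save(top,"topc",(160,180,440,300),2.8)
save(sc,"scc",(200,190,500,350),2.6)
E
```

```text
top table med z -0.3
top small z>6 1074 mean [712.4 224.8  29.8] zmax 82.3 rect [715.2 227.3] [41.6 82.8] 36.7
top small card 379 mean [715.6 227.5  60.2] zmax 82.3 rect [716.2 227.9] [ 5.1 69.1] 35.3
top small edge 88 mean [715.7 228.1  77.6] zmax 82.3 rect [716.  227.7] [ 4.5 68.8] 36.4
top small green 0
top small foot 351 mean [710.1 223.7  12.1] zmax 19.9 rect [714.7 226.5] [38.6 81.8] 35.8
top mid z>6 2062 mean [564.5 206.5  23.8] zmax 117.7 rect [565.5 208.5] [120.9  59.9] 58.4
top mid card 210 mean [564.  204.8  98.1] zmax 117.7 rect [565.3 208.2] [100.2   4. ] 58.4
top mid edge 124 mean [565.1 207.6 114.3] zmax 117.7 rect [565.5 208.5] [99.1  4. ] 58.4
top mid green 0
top mid foot 1827 mean [564.7 207.   15.3] zmax 19.8 rect [565.5 208.5] [120.9  59.9] 58.4
top large z>6 3919 mean [373.8 237.7  50.5] zmax 152.8 rect [368.5 244.5] [158.1  79.7] 74.4
top large card 1383 mean [369.7 242.8 106.2] zmax 152.8 rect [368.9 244.6] [131.9   6.2] 74.7
top large edge 299 mean [368.6 243.7 149.5] zmax 152.8 rect [368.4 243.9] [130.1   5.7] 75.0
top large green 0
top large foot 1096 mean [
[... 1976 characters left out ...]
max 152.6 rect [367.3 244.8] [130.7   9.5] 74.2
scene large green 440 mean [nan nan nan] zmax nan rect [467.5 229. ] [ 32.5 210.1] 81.1
scene large foot 603 mean [397.5 245.4  16.3] zmax 20.0 rect [369.9 243.8] [158.4  79.7] 75.8
scene dock z>6 2914 mean [ 528.  -128.1   44.1] zmax 105.9 rect [537.5 -93.9] [191.6 105.5] 65.0
scene orange 482 mean [ 516.2 -135.2   88.3] zmax 105.9 rect [ 518.8 -135.4] [28.9 59.7] 88.9
scene blue 250 mean [ 524.9 -134.3   44.6] zmax 72.2 rect [ 519.4 -134.4] [27.6 24.7] 0.6
scene plate 971 mean [ 534.  -128.9   10.6] zmax 20.0 rect [ 486.3 -134.4] [108.  136.6] 89.2
scene greyblock 380 mean [ 540.8 -109.2   66. ] zmax 76.1 rect [544.4 -94.6] [193.5  70.3] 57.5
```

View pics/topc.png

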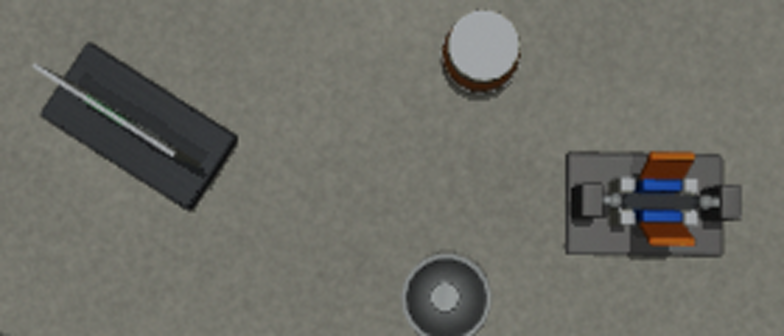

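View pics/scc.png

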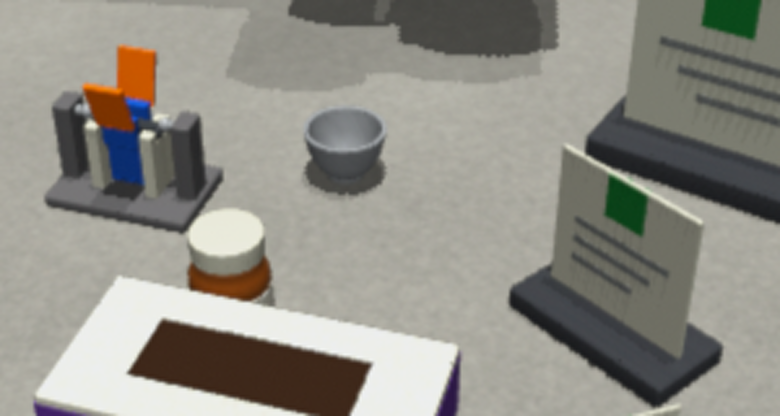

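The crops confirm it: the middle card's edge is at z≈115 mm, 100 mm wide, with a 60x120 foot. Card edge centre ≈ (565.5, 208.3) with its y axis at 58.4°. The clip is at (518.6, -135.3) with its x axis along world x, about -1°.

Request:
arm_command(
  rows=[
    {"dx": 23, "dy": 39, "rz": 5.6, "claw": 94},
    {"dx": 23, "dy": 39, "rz": 5.6},
    {"dx": 23, "dy": 39, "rz": 5.6},
    {"dx": 23, "dy": 39, "rz": 5.6},
    {"dx": 23, "dy": 39, "rz": 5.6},
    {"dx": 23, "dy": 39, "rz": 5.6},
    {"dx": 23, "dy": 39, "rz": 5.6},
    {"dx": 23, "dy": 39, "rz": 5.6},
    {"dx": 23, "dy": 39, "rz": 5.6},
    {"dx": 23, "dy": 39, "rz": 5.6},
    {"dx": 23, "dy": 39, "rz": 5.6},
    {"dx": 23, "dy": 38, "rz": 5.4},
  ],
)

```text
invalid input
```

Request:
arm_command(
  rows=[
    {"dx": 23, "dy": 39, "dz": 0, "rx": 0, "ry": 0, "rz": 5.6, "claw": 94},
    {"dx": 23, "dy": 39, "dz": 0, "rx": 0, "ry": 0, "rz": 5.6, "claw": 94},
    {"dx": 23, "dy": 39, "dz": 0, "rx": 0, "ry": 0, "rz": 5.6, "claw": 94},
    {"dx": 23, "dy": 39, "dz": 0, "rx": 0, "ry": 0, "rz": 5.6, "claw": 94},
    {"dx": 23, "dy": 39, "dz": 0, "rx": 0, "ry": 0, "rz": 5.6, "claw": 94},
    {"dx": 23, "dy": 39, "dz": 0, "rx": 0, "ry": 0, "rz": 5.6, "claw": 94},
    {"dx": 23, "dy": 39, "dz": 0, "rx": 0, "ry": 0, "rz": 5.6, "claw": 94},
    {"dx": 23, "dy": 39, "dz": 0, "rx": 0, "ry": 0, "rz": 5.6, "claw": 94},
    {"dx": 23, "dy": 39, "dz": 0, "rx": 0, "ry": 0, "rz": 5.6, "claw": 94},
    {"dx": 23, "dy": 39, "dz": 0, "rx": 0, "ry": 0, "rz": 5.6, "claw": 94},
  ],
)

```text
clock: 1.1
eef_pos: [474.2, -198.5, 199.4]
orientation: [-3.135, -0.002, 1.39]
wrist_force: [0.5, -0.6, 0.1]
gripper_width: 1.002
```

Request:
arm_command(
  rows=[
    {"dx": 22, "dy": 32, "dz": 0, "rx": 0, "ry": 0, "rz": 4.7, "claw": 94},
    {"dx": 22, "dy": 31, "dz": 0, "rx": 0, "ry": 0, "rz": 4.7, "claw": 94},
    {"dx": 0, "dy": 0, "dz": 0, "rx": 0, "ry": 0, "rz": 0, "claw": 94},
    {"dx": 0, "dy": 0, "dz": 0, "rx": 0, "ry": 0, "rz": 0, "claw": 94},
  ],
)

```text
clock: 1.5
eef_pos: [520.2, -127.0, 197.9]
orientation: [-3.133, -0.004, 1.57]
wrist_force: [-0.2, -0.6, 0.6]
gripper_width: 1.0
```

```bash
python3 - <<'E'
from h import *
c=grab("wrist");W=cloud(c);s=read_state();print(s["eef_pos"],s["orientation"])
im=c["image"].astype(int);r,g,b=im[...,0],im[...,1],im[...,2];Z=W[...,2]
def rep(n,m):
    p=W[m&np.isfinite(Z)]
    if len(p)>5:
        q=cv2.minAreaRect(p[:,:2].astype(np.float32));print(n,len(p),p.mean(0).round(1),p[:,2].max().round(1),np.round(q[0],1),np.round(q[1],1),round(q[2],1))
rep("orange",(r>b+80)&(r>100)&(Z>60)&(Z<115));rep("tops",(r>b+80)&(r>100)&(Z>100)&(Z<115))
rep("grey",(abs(r-b)<25)&(Z>62)&(Z<76)&(abs(W[...,0]-518)<60)&(abs(W[...,1]+135)<70));rep("blue",(b>r+60)&(Z<90)&(abs(W[...,0]-518)<60)&(abs(W[...,1]+135)<70))
save(c,"w1")
E
```

```text
[ 519.98345934 -127.32583176  197.8821274 ] [-3.13269168 -0.00429969  1.56945155]
orange 1189 [ 516.7 -132.6   93.3] 104.4 [ 516.7 -133.3] [27.5 56.9] 90.0
tops 459 [ 517.5 -132.9  102.4] 104.4 [ 516.7 -133.3] [27.5 56.9] 90.0
grey 1140 [ 516.4 -131.3   68.3] 74.3 [ 518.2 -133.2] [103.3  32.5] 85.3
blue 508 [ 516.5 -132.    69. ] 72.7 [ 516.4 -132.8] [25.4 25.3] 0.4
```

View pics/w1.png

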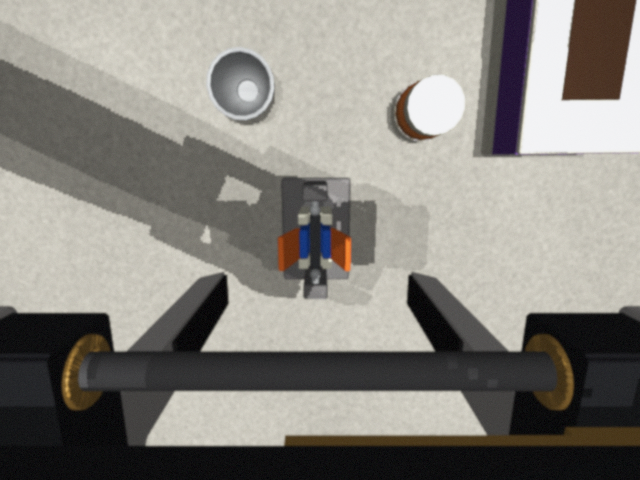

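The wrist view shows the clip centred between the fingers, handles at (288,250) and (342,250). It puts the clip at about (517,-133). I shift slightly and descend.

Request:
arm_command(
  rows=[
    {"dx": -2, "dy": -7, "dz": -10, "rx": 0, "ry": -0.5, "rz": 0, "claw": 94},
    {"dx": 0, "dy": 0, "dz": -30, "rx": 0, "ry": 0, "rz": 0, "claw": 94},
    {"dx": 0, "dy": 0, "dz": -30, "rx": 0, "ry": 0, "rz": 0, "claw": 94},
    {"dx": 0, "dy": 0, "dz": -25, "rx": 0, "ry": 0, "rz": 0, "claw": 94},
    {"dx": 0, "dy": 0, "dz": -15, "rx": 0, "ry": 0, "rz": 0, "claw": 94},
    {"dx": 0, "dy": 0, "dz": 0, "rx": 0, "ry": 0, "rz": 0, "claw": 94},
    {"dx": 0, "dy": 0, "dz": 0, "rx": 0, "ry": 0, "rz": 0, "claw": 94},
  ],
)

```text
clock: 2.25
eef_pos: [511.9, -144.1, 81.2]
orientation: [3.141, -0.003, 1.553]
wrist_force: [1.1, -0.7, 0.2]
gripper_width: 0.999
```

Request:
arm_command(
  rows=[
    {"dx": 5, "dy": 8, "dz": -7, "rx": 0, "ry": 0, "rz": 0.3, "claw": 94},
    {"dx": 0, "dy": 0, "dz": 0, "rx": 0, "ry": 0, "rz": 0, "claw": 94},
    {"dx": 0, "dy": 0, "dz": 0, "rx": 0, "ry": 0, "rz": 0, "claw": 94},
  ],
)

```text
clock: 2.55
eef_pos: [518.2, -137.3, 75.9]
orientation: [3.137, -0.001, 1.557]
wrist_force: [-0.4, -0.6, -0.3]
gripper_width: 0.999
```

```bash
python3 - <<'E'
from h import *
s=read_state();print(s["eef_pos"],s["orientation"])
E
```

```text
[ 518.24140149 -137.28991024   75.87309374] [ 3.13748651e+00 -1.14674093e-03  1.55665478e+00]
```

Request:
arm_command(
  force=28,
  rows=[
    {"dx": 0, "dy": 3, "dz": -2, "rx": 0, "ry": 0, "rz": 0.3, "claw": 80},
    {"dx": 0, "dy": 0, "dz": 0, "rx": 0, "ry": 0, "rz": 0, "claw": 60},
    {"dx": 0, "dy": 0, "dz": 0, "rx": 0, "ry": 0, "rz": 0, "claw": 0},
    {"dx": 0, "dy": 0, "dz": 0, "rx": 0, "ry": 0, "rz": 0, "claw": 0},
    {"dx": 0, "dy": 0, "dz": 1, "rx": 0, "ry": 0, "rz": 0, "claw": 0},
    {"dx": 0, "dy": 0, "dz": 1, "rx": 0, "ry": 0, "rz": 0, "claw": 0},
    {"dx": 0, "dy": 0, "dz": 0, "rx": 0, "ry": 0, "rz": 0, "claw": 0},
    {"dx": 0, "dy": 0, "dz": 0, "rx": 0, "ry": 0, "rz": 0, "claw": 0},
  ],
)

```text
clock: 3.35
eef_pos: [521.5, -134.5, 81.4]
orientation: [3.131, 0.001, 1.563]
wrist_force: [-4.4, 2.1, 10.8]
gripper_width: 0.357
```

Request:
arm_command(
  rows=[
    {"dx": -1, "dy": 0, "dz": 0, "rx": 0, "ry": 0, "rz": 0, "claw": 0},
    {"dx": 0, "dy": 0, "dz": 0, "rx": 0, "ry": 0, "rz": 0, "claw": 0},
    {"dx": 0, "dy": 0, "dz": 0, "rx": 0, "ry": 0, "rz": 0, "claw": 0},
  ],
)

```text
clock: 3.65
eef_pos: [520.8, -134.6, 82.6]
orientation: [3.131, 0.001, 1.564]
wrist_force: [0.9, -0.5, 0.7]
gripper_width: 0.308
```

```bash
python3 - <<'E'
from h import *
s=read_state();print(s["eef_pos"],s["orientation"],s["gripper_width"]*94,s["wrist_force"])
save(grab("scene"),"s2",(180,170,330,290),5)
E
```

```text
[ 520.78244567 -134.59230876   82.64155049] [3.13088981e+00 9.40890562e-04 1.56354204e+00] 28.953595180956263 [ 0.87102364 -0.50268922  0.74328125]
```

View pics/s2.png

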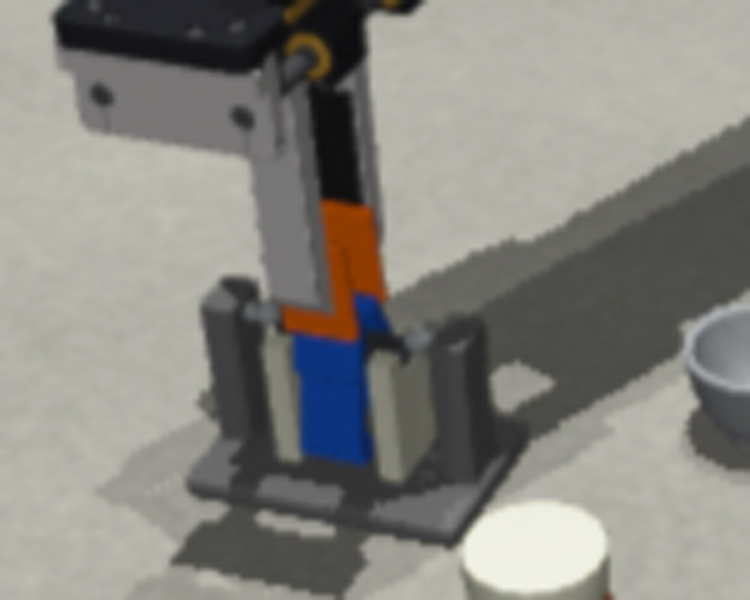

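The scene crop shows the fingers on both orange handles at (345,260), squeezed parallel. I now draw it straight up.

Request:
arm_command(
  force=32,
  rows=[
    {"dx": 0, "dy": 0, "dz": 6, "rx": 0, "ry": 0, "rz": 0, "claw": 0},
    {"dx": 0, "dy": 0, "dz": 6, "rx": 0, "ry": 0, "rz": 0, "claw": 0},
    {"dx": 0, "dy": 0, "dz": 6, "rx": 0, "ry": 0, "rz": 0, "claw": 0},
    {"dx": 0, "dy": 0, "dz": 6, "rx": 0, "ry": 0, "rz": 0, "claw": 0},
    {"dx": 0, "dy": 0, "dz": 10, "rx": 0, "ry": 0, "rz": 0, "claw": 0},
    {"dx": 0, "dy": 0, "dz": 15, "rx": 0, "ry": 0, "rz": 0, "claw": 0},
    {"dx": 0, "dy": 0, "dz": 20, "rx": 0, "ry": 0, "rz": 0, "claw": 0},
    {"dx": 0, "dy": 0, "dz": 20, "rx": 0, "ry": 0, "rz": 0, "claw": 0},
    {"dx": 0, "dy": 0, "dz": 20, "rx": 0, "ry": 0, "rz": 0, "claw": 0},
    {"dx": 0, "dy": 0, "dz": 10, "rx": 0, "ry": 0, "rz": 0, "claw": 0},
    {"dx": 0, "dy": 0, "dz": 0, "rx": 0, "ry": 0, "rz": 0, "claw": 0},
  ],
)

```text
clock: 4.8
eef_pos: [520.8, -134.7, 212.1]
orientation: [3.127, 0.003, 1.563]
wrist_force: [-0.6, 0.5, -1.4]
gripper_width: 0.291
```

```bash
python3 - <<'E'
from h import *
s=read_state();print(s["eef_pos"],s["orientation"],s["gripper_width"]*94,s["wrist_force"])
c=grab("scene");save(c,"s3",(150,110,350,270),4)
W=cloud(c);im=c["image"].astype(int);b=(im[...,2]>im[...,0]+60);b[:110]=0;b[270:]=0;b[:,:150]=0;b[:,350:]=0
b&=abs(W[...,0]-520)<50;p=W[b];print(len(p),p.min(0),p.max(0))
E
```

```text
[ 520.77124463 -134.65273681  212.12996149] [3.12729561e+00 2.64026284e-03 1.56331851e+00] 27.378033136832038 [-0.62851811  0.5118331  -1.41943755]
515 [ 505.05434804 -148.49078104  147.24862929] [ 543.22149739 -122.07423596  203.36359673]
```

View pics/s3.png

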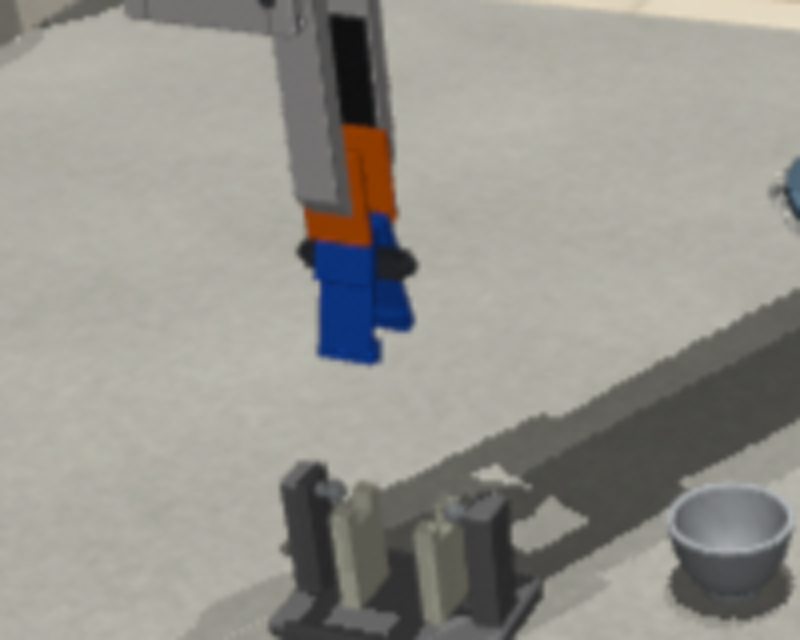

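The clip is out of the dock with its jaws gaping; blue jaw tips are at (350,355) and (398,325) in the crop. The tip bottoms are about 64 mm below the TCP. Next I carry it over the card, turning -31°.

Request:
arm_command(
  rows=[
    {"dx": 4.5, "dy": 25, "dz": 1, "rx": 0, "ry": 0, "rz": -2.5, "claw": 0},
    {"dx": 4.5, "dy": 30, "dz": 1, "rx": 0, "ry": 0, "rz": -3, "claw": 0},
    {"dx": 4.5, "dy": 30, "dz": 1, "rx": 0, "ry": 0, "rz": -3, "claw": 0},
    {"dx": 4.5, "dy": 30, "dz": 1, "rx": 0, "ry": 0, "rz": -3, "claw": 0},
    {"dx": 4.5, "dy": 30, "dz": 1, "rx": 0, "ry": 0, "rz": -3, "claw": 0},
    {"dx": 4.5, "dy": 30, "dz": 1, "rx": 0, "ry": 0, "rz": -3, "claw": 0},
    {"dx": 4.5, "dy": 30, "dz": 1, "rx": 0, "ry": 0, "rz": -3, "claw": 0},
    {"dx": 4.5, "dy": 30, "dz": 1, "rx": 0, "ry": 0, "rz": -3, "claw": 0},
    {"dx": 4.5, "dy": 30, "dz": 1, "rx": 0, "ry": 0, "rz": -3, "claw": 0},
    {"dx": 4.5, "dy": 25, "dz": 1, "rx": 0, "ry": 0, "rz": -2.5, "claw": 0},
    {"dx": 0, "dy": 15, "dz": 1, "rx": 0, "ry": 0, "rz": 0, "claw": 0},
    {"dx": 0, "dy": 0, "dz": 0, "rx": 0, "ry": 0, "rz": 0, "claw": 0},
  ],
)

```text
clock: 6.05
eef_pos: [557.3, 182.3, 206.5]
orientation: [-3.131, 0.009, 1.034]
wrist_force: [0.3, -1.2, -0.3]
gripper_width: 0.29
```

Request:
arm_command(
  rows=[
    {"dx": 5, "dy": 14, "dz": 2, "rx": 0, "ry": 0, "rz": -0.4, "claw": 0},
    {"dx": 4.5, "dy": 11, "dz": 2, "rx": 0, "ry": 0, "rz": -0.4, "claw": 0},
    {"dx": 0, "dy": 0, "dz": 0, "rx": 0, "ry": 0, "rz": 0, "claw": 0},
    {"dx": 0, "dy": 0, "dz": 0, "rx": 0, "ry": 0, "rz": 0, "claw": 0},
  ],
)

```text
clock: 6.45
eef_pos: [567.3, 206.9, 209.6]
orientation: [-3.13, 0.012, 1.018]
wrist_force: [-0.2, 0.4, -0.5]
gripper_width: 0.286
```

```bash
cat > chk.py <<'E'
from h import *
import sys
s=read_state();print(s["eef_pos"],s["orientation"],s["gripper_width"]*94,s["wrist_force"])
n=np.array([np.cos(np.radians(-31.6)),np.sin(np.radians(-31.6))]);t=np.array([-n[1],n[0]])
C=np.array([565.4,208.3])
print("tcp n,t",(s["eef_pos"][:2]-C)@n,(s["eef_pos"][:2]-C)@t)
for cam in("scene","wrist"):
    c=grab(cam);save(c,cam+sys.argv[1],(360,100,520,340) if cam=="scene" else None,2.5 if cam=="scene" else 1)
    W=cloud(c);im=c["image"].astype(int)
    near=(np.hypot(W[...,0]-C[0],W[...,1]-C[1])<60)
    def rep(k,m):
        p=W[m&near]
        if len(p)<6:print(cam,k,len(p));return
        d=(p[:,:2]-C);print(cam,k,len(p),"n",np.percentile(d@n,[1,50,99]).round(1),"t",np.percentile(d@t,[1,50,99]).round(1),"z",np.percentile(p[:,2],[1,99]).round(1))
    r,g,b=im[...,0],im[...,1],im[...,2]
    rep("blue",b>r+60);rep("orange",(r>b+80)&(r>100))
    rep("green",(g>r+30)&(g>b+30));rep("cardtop",(W[...,2]>107)&(W[...,2]<119)&(abs(r-b)<40)&(r>100))
E
python3 chk.py 4
```

```text
[567.31370049 206.89335323 209.56892763] [-3.12981972  0.01153794  1.01761158] 26.85143215924651 [-0.23522072  0.35946989 -0.45922997]
tcp n,t 2.367013332027861 -0.19532685877686595
scene blue 713 n [-14.3  16.3  22.8] t [-13.4   2.8  12. ] z [143.9 199.3]
scene orange 509 n [-8.3 -4.  43.2] t [-12.1   6.9  27.6] z [196.6 325.7]
scene green 230 n [-1.7  0.5  2.3] t [-14.6  -0.9  12.3] z [ 85.7 113.8]
scene cardtop 227 n [-3.4 -0.4  1.9] t [-49.2  18.6  49.3] z [107.  116.2]
wrist blue 1571 n [-18.7  -0.9  18.4] t [-11.6   6.1  13.1] z [150.5 200.5]
wrist orange 1616 n [-11.1  11.6  18.6] t [-12.3   6.7  32.1] z [204.1 327.8]
wrist green 0
wrist cardtop 234 n [-4.6 -2.9 -1.4] t [12.5 33.9 51.1] z [109.9 116.1]
```

View pics/scene4.png

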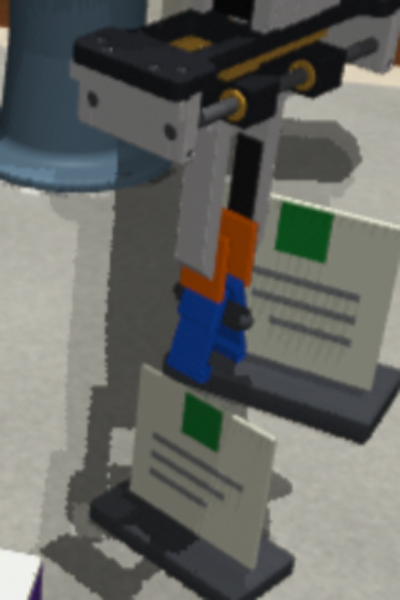

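The card mark is at (202,422) in the crop, with the jaws above it straddling its plane. Both cameras put the clip about 3 mm too far along the card normal. I correct that and go down in steps.

Request:
arm_command(
  rows=[
    {"dx": -2.5, "dy": 1.5, "dz": -5, "rx": 0, "ry": 0, "rz": 0, "claw": 0},
    {"dx": 0, "dy": 0, "dz": -8, "rx": 0, "ry": 0, "rz": 0, "claw": 0},
    {"dx": 0, "dy": 0, "dz": 0, "rx": 0, "ry": 0, "rz": 0, "claw": 0},
    {"dx": 0, "dy": 0, "dz": 0, "rx": 0, "ry": 0, "rz": 0, "claw": 0},
  ],
)

```text
clock: 6.95
eef_pos: [564.1, 207.2, 195.1]
orientation: [-3.129, 0.012, 1.016]
wrist_force: [0.3, -0.2, -0.6]
gripper_width: 0.288
```

```bash
python3 chk.py 5
```

```text
[564.1191646  207.1517801  195.14838256] [-3.12939687  0.01201299  1.01573997] 27.048478294642187 [ 0.26733578 -0.21345703 -0.60407251]
tcp n,t -0.48927096096805145 -1.6491095101016704
scene blue 682 n [-16.9  13.3  19.8] t [-14.5   1.6  10.1] z [130.1 184.8]
scene orange 489 n [-11.1  -7.1  40.2] t [-14.7   5.4  26.5] z [182.  311.7]
scene green 221 n [-1.8  0.4  2.1] t [-14.2  -0.1  12.2] z [ 85. 113.]
scene cardtop 205 n [-3.2 -0.1  2.3] t [-49.3  22.2  49.2] z [107.1 116.2]
wrist blue 1520 n [-21.7  -3.8  16.2] t [-13.1   4.6  11.6] z [135.9 185.9]
wrist orange 1398 n [-13.7   8.5  15.5] t [-13.8   3.4  30.6] z [189.6 309.5]
wrist green 0
wrist cardtop 207 n [-4.2 -3.3 -1.9] t [14.6 33.  51. ] z [111.9 116. ]
```

Request:
arm_command(
  rows=[
    {"dx": 0.2, "dy": 0.5, "dz": -5, "rx": 0, "ry": 0, "rz": 0, "claw": 0},
    {"dx": 0.2, "dy": 0.5, "dz": -5, "rx": 0, "ry": 0, "rz": 0, "claw": 0},
    {"dx": 0.2, "dy": 0.5, "dz": -5, "rx": 0, "ry": 0, "rz": 0, "claw": 0},
    {"dx": 0, "dy": 0, "dz": 0, "rx": 0, "ry": 0, "rz": 0, "claw": 0},
    {"dx": 0, "dy": 0, "dz": 0, "rx": 0, "ry": 0, "rz": 0, "claw": 0},
  ],
)

```text
clock: 7.55
eef_pos: [564.9, 208.9, 178.9]
orientation: [-3.13, 0.012, 1.016]
wrist_force: [-0.9, 0.2, -1.1]
gripper_width: 0.284
```

```bash
python3 chk.py 6
```

```text
[564.88093478 208.86670502 178.94437305] [-3.12953974  0.01189053  1.01592588] 26.733397757938786 [-0.86116514  0.20546855 -1.0907011 ]
tcp n,t -0.7390472724118469 0.21069507099129947
scene blue 655 n [-16.5  13.1  19.6] t [-12.4   3.3  12.4] z [114.1 168.5]
scene orange 475 n [-11.6  -7.4  40.2] t [-12.9   7.5  28.8] z [166.  296.4]
scene green 124 n [-1.9  0.4  2.5] t [-13.3   5.1  12.7] z [ 84.5 112.3]
scene cardtop 198 n [-3.4 -0.2  1.8] t [-49.6  23.8  49. ] z [107.1 116.3]
wrist blue 1520 n [-21.9  -4.1  15.7] t [-11.5   6.5  13.5] z [119.8 169.9]
wrist orange 1393 n [-13.9   8.3  15.3] t [-11.9   5.2  32.2] z [173.6 293.5]
wrist green 0
wrist cardtop 209 n [-4.  -2.9 -1.5] t [-48.3  34.4  51. ] z [112.9 115.9]
```

View pics/scene6.png

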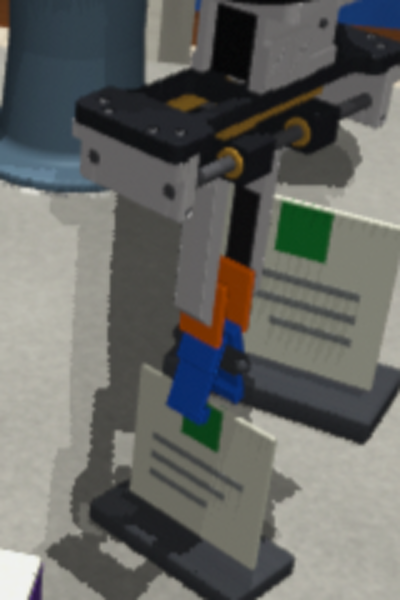

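The near jaw at (190,400) is in front of the card and the far jaw at (230,385) is behind it, centred within about 1 mm. About 15 mm further down.

Request:
arm_command(
  rows=[
    {"dx": 0.2, "dy": 0.4, "dz": -5, "rx": 0, "ry": 0, "rz": 0, "claw": 0},
    {"dx": 0.2, "dy": 0.4, "dz": -5, "rx": 0, "ry": 0, "rz": 0, "claw": 0},
    {"dx": 0.2, "dy": 0.3, "dz": -4.5, "rx": 0, "ry": 0, "rz": 0, "claw": 0},
    {"dx": 0, "dy": 0, "dz": 0, "rx": 0, "ry": 0, "rz": 0, "claw": 0},
    {"dx": 0, "dy": 0, "dz": 0, "rx": 0, "ry": 0, "rz": 0, "claw": 0},
  ],
)

```text
clock: 8.15
eef_pos: [565.6, 210.1, 163.4]
orientation: [-3.13, 0.012, 1.016]
wrist_force: [0.2, -0.4, -0.1]
gripper_width: 0.289
```

```bash
python3 chk.py 7
```

```text
[565.63100445 210.07677163 163.44033445] [-3.12991084  0.011557    1.01591295] 27.123864575422335 [ 0.22466619 -0.38174749 -0.05507926]
tcp n,t -0.7342505761777403 1.634367327291204
scene blue 581 n [-17.4  13.5  20. ] t [-11.4   4.3  13.5] z [ 98.7 153. ]
scene orange 458 n [-11.3  -7.2  40.3] t [-10.8   9.   30.4] z [150.6 280.6]
scene green 54 n [-1.9  0.4  2. ] t [ 5.3  8.9 12.8] z [ 86.6 112.7]
scene cardtop 198 n [-3.5 -0.3  1.9] t [-49.2  23.1  49.7] z [107.2 116.2]
wrist blue 1620 n [-22.   -3.5  16.1] t [-10.1   7.9  14.9] z [103.3 154.4]
wrist orange 1737 n [-14.2   8.4  15.6] t [-10.6   9.3  33.5] z [157.4 281.6]
wrist green 0
wrist cardtop 290 n [-4.3 -2.9 -1.3] t [-48.4  33.1  50.9] z [107.8 115.9]
```

View pics/scene7.png

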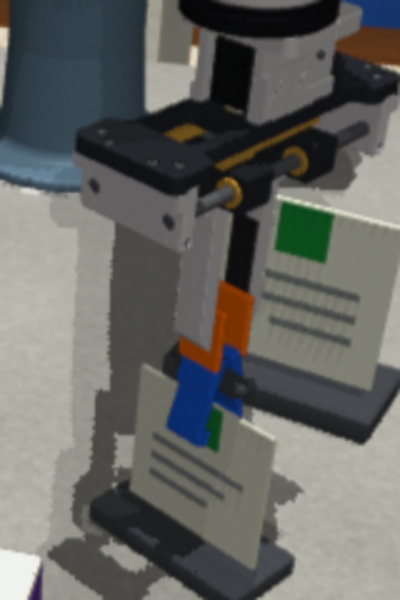

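View pics/wrist7.png

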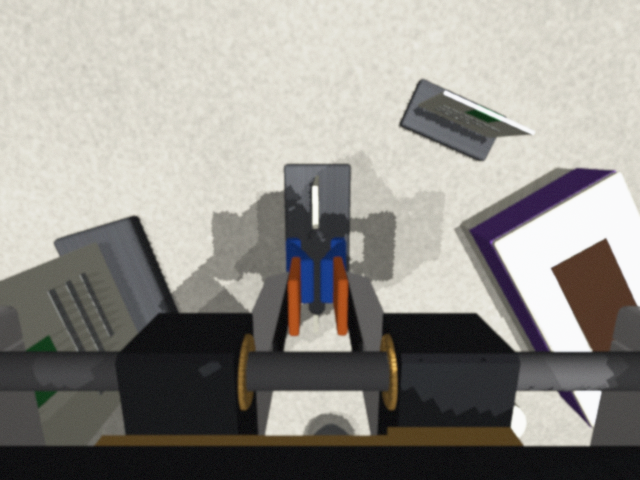

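The card edge at (316,205) in the wrist view lies midway between the jaws at 292–346 px. The tips are about 16 mm below the edge, with no contact force, and the card has not moved. Handing in.

```bash
python3 -c "
from h import *
print(sign_off())"
```

```text
the job is handed in; nothing more can be done
None
```

I squeezed the clip's handles, drew it straight up out of the dock, and carried it to the middle-sized card. It is now held gaping over the green mark, and I handed the job in at about 8 s with the grip still on (32 N). The sign-off gave no verdict.

Last checks:
- **Jaws:** the fingers are 27 mm apart, which means the clip is fully squeezed.
- **Depth:** the jaw tips end about 16 mm below the card edge, so clip_mouth is about 15 mm below it.
- **Position:** the clip is about 1–2 mm from the card's middle along the edge, and within about 1.5 mm of its plane.
- **Angle:** the clip is in line with the card and upright to within about 0.02 rad.
- **Contact:** the wrist force is about 0.5 N, roughly zero, so nothing suggests a jaw is touching the card.
- **Stand and bystanders:** the card reads in the same place as at the start. I did not re-measure the gallipot, jar and glove box, but the carried clip passed well above them.

The cameras disagreed by up to about 3 mm in absolute position (calibration is good to about 2 mm). I therefore centred the clip against the card within each camera's own view, and those results agreed to about 1.5 mm.

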